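# Find the long reagent cartridge and lock it in the pump bay

### The job

Each of the two closed cases holds one reagent cartridge: lift both lids right up, leave both standing open while you compare the cartridges, and pick out the longer one. Take it out, set it down on the open bench and let go so that you can take a new hold of it, then stand it cap up in the open bay at the front of the reagent pump, lowering it in gently until it rests on the bay floor, and let go. Last of all swing the keeper bar across the front of the bay until it snaps shut; the short cartridge stays in its case and the other things on the bench stay where they are.

Things in the scene. Friction and masses are not known exactly. Their poses are not given: they have to be found in the camera images.
- case_a_floor (a point): One of two identical dark grey cases, fixed, 120 (x) x 116 (y) x 70 mm high, walls 5 mm, with a hinged lid. The point is the centre of the foam floor inside, 13 mm above the bench; inner room 110 x 106 mm, 57 mm deep. x points to the hinge side, z up. It holds one cartridge lying flat, cap towards the hinge. Which case stands left varies.
- case_b_floor (a point): The other case, the same in every way; same point and axes.
- lid_a (a joint): Lid of case_a, a flat 8 mm plate hinged along the case's far (+x) rim: 0 shut, grows as it is lifted, stop at 1.75 (100 degrees). The hinge is stiff: the lid stays at any angle where it is left; lifting takes about 2 N at the tab.
- lid_b (a joint): Lid of case_b, the same.
- lid_a_hinge (a point): Middle of the hinge line of lid_a, 74 mm above the bench, over the case's +x rim (60 mm from the case's middle). The lid turns about the y axis of this frame.
- lid_b_hinge (a point): Same for lid_b.
- lid_a_tab (a point): Centre of the lifting end of lid_a's tab: a flat tongue 22 mm wide (y), 10 mm thick, in the plane of the lid, that sticks out 36 mm beyond the lid's front edge in the middle. The point lies 144 mm from the hinge line, 24 mm beyond the lid's front edge. With the lid shut it is 75 mm above the bench with free air below it, so fingers can take it from above by its two sides.
- lid_b_tab (a point): Same for lid_b.
- long_cart_centre (a point): Centre of the long cartridge: a square white bottle 40 x 40 mm, body 84 mm long, with a round grey cap of 28 mm diameter at one end, 100 mm overall, about 0.18 kg. The point is half-way along its 100 mm and on its axis (20 mm above what it lies on, 50 mm above what it stands on). Its x axis points from the foot to the cap.
- short_cart_centre (a point): Centre of the short cartridge: same square section and cap, but body 58 mm and 74 mm overall. Stays in its case.
- bay_floor (a point): Centre of the floor of the pump's cartridge bay, 10 mm above the bench. x points from the open front into the bay, z up. The bay is 47 mm wide (y) between two side walls 20 mm high, 6 mm thick, with flared tops; its back wall (50 mm high, 36 mm wide) stands 26 mm behind the point; its front is closed by the keeper bar only.
- pump: The reagent pump, fixed: white housing with a blue top, 204 mm wide, 68 mm high. Origin and axes as bay_floor, but on the bench. The housing begins 47 mm behind the origin; the base plate, 124 mm wide, ends 46 mm in front of it. A dark catch post stands at x -34, y -51 mm, 62 mm high.
- keeper_bar (a joint): Steel keeper bar of the pump on an upright hinge: 0 is shut, straight across the front of the bay; it grows as the bar swings out towards -x of bay_floor, pointing straight out at 1.57; end stop at 1.9. It stays where it is left. In the last 0.2 rad its rounded end rides over a spring plunger in the catch post (about 9 N at the push point) and snaps in; held shut it reads below 0.04.
- keeper_hinge (a point): Hinge axis (upright) of the keeper bar, at bay_floor x -30 mm, y +40 mm, at the bar's mid height, 50 mm above the bench. The post under it is 12 mm thick.
- keeper_push (a point): Point on the bar's centre line 50 mm from its hinge, to push at. The bar is 10 mm thick, 12 mm high and 76 mm long from the hinge; it is shut by pushing on the face that looks away from the bay. From hinge to this point the bar runs along the -y axis of this frame; the x axis of this frame points in the closing direction.
- tube_rack: Bystander: tube rack 100 x 70 x 52 mm, origin under its middle.
- reagent_bottle: Bystander: bottle with red cap, 66 mm diameter, 150 mm high, origin under its middle.
- specimen_jar: Bystander: small amber jar, 36 mm diameter, 52 mm high, origin under its middle.
- petri_dish: Bystander: closed dish, 68 mm diameter, 16 mm high, origin under its middle.
- vial: Bystander: small vial, 24 mm diameter, 45 mm high, origin under its middle.
- beaker: Bystander: glass beaker, 68 mm diameter, 80 mm high, origin under its middle.
- tip_box: Bystander: pipette tip box 119 x 84 x 66 mm, origin under its middle.
- pipette: Bystander: pipette lying along its x axis, about 260 mm long, 26 mm high, origin on the bench under its middle.

How it is judged:
By the outcome, as a careful person would: the job done as asked, in the order asked, and still so for the second after the job is handed in, with the robot touching nothing.
It also fails if it takes over 72 s, if anything falls off the work surface, if the arm or the gripper's body presses on something with over 40 N, if the wrist force passes 120 N, or if a joint passes its speed limit or range.

### The arm

A 7-joint arm with a two-finger parallel gripper is mounted at the origin on the work surface. World frame = base frame: x ahead of the robot, y to its left, z up, the work surface at z = 0. Lengths are in mm, angles in rad, forces in N, time in s.
With the tool pointing down it reaches from about 425 to 925 mm from the base axis. Payload 6.8 kg.
Tool frame: the origin (TCP) lies midway between the tips of the shut fingers; the grasp point (between the pads) lies 19 mm behind it (manip.tcp_to_grasp is the distance from the TCP to the grasp point, in mm); x points along the fingers, z is the direction in which the jaws open and shut, and the axes are right-handed (so a half turn about x gives the same grasp; the last joint's range is limited). The gripper opens to 85 mm and grips with 20 to 120 N. Pads are 22 mm wide; open, the fingers measure 114 mm over their backs; the gripper's body (76 mm by 85 mm) begins 54 mm behind the grasp point. The pads swing forward as they close: fully open they stand 13 mm farther back than shut.
Start: joints at [1.225, 0.477, 0.022, 1.555, -0.011, 1.109, -0.083], TCP at [159.014, -656.02, 231.308] pointing down, gripper open.
Joint ranges: [-2.96, 2.96], [-0.34, 2.1], [-1.41, 1.46], [0.24, 2.44], [-1.37, 4.51], [0.17, 1.92], [-2.96, 2.96]. Speed limits (rad/s): [2.39, 2.39, 3.14, 3.14, 3.14, 3.14, 3.14].

### API

Orientations are given as [roll, pitch, yaw] about the fixed x, y, z axes, in that order (R = Rz(yaw) Ry(pitch) Rx(roll)).
In Python, from plant import manip, viewer, order gives the robot as it stands.
- The arm moves only by the tool send_rows, never from a script. Its arguments are lists of equal length, an entry for each row: "delta_pos": the shift along the tool's x, y, z in mm, a list of three; "rot": the turn, a rotation vector about the tool's x, y, z in rad, a list of three; "hand": the closure, from 0 (fully open) to 1 (shut). In form: {"delta_pos": [[x, y, z], ...], "rot": [[ax, ay, az], ...], "hand": [hand, ...]}. A call has 1 to 12 rows; each row shifts and turns the commanded pose from where the row before left it, along the tool's axes as they then stand; what a row does not reach is not made up. A row lasts 1/10 s, in which the tool goes at most 50 mm and 8.59 degrees, less where a joint would pass 70% of its speed; a pose out of reach is approached as far as the arm can. A call with a gripper value outside its range is refused whole. The fingers move at their own pace and stop on an object; "squeeze" is the grip in N (left out, the last holds). Time passes only in rows, so rows that do not move let the fingers close. It gives the time, the measured TCP pose, the force and the opening at its end, in the units of the state.
- manip.get_obs(): the state, without advancing time (a new reading comes with each control period).
- viewer.snapshot(name): name is "side" or "top" or "wrist"; returns a dict with "color" (480x640x3 uint8, red, green, blue), "mtx" (3x3 intrinsics, pixels), "origin" and "rotation" of the camera in the world; the wrist camera has in their place "T_tool_cam" (4x4, takes a point from camera to tool coordinates, whose origin is the TCP and whose axes are the tool frame's). Camera axes: x right, y down, z forward; pixel columns grow to the right and rows downward; lengths in mm; the calibration is good to about 2 mm. A picture is of the moment at which its call begins: read the wrist's pose just before it. There is no depth.
- order.close_job(): hands the job in, once; it reports no verdict.
The state is a dict: "t": time; "q": joint angles; "joint_vel": joint speeds; "tau": joint torques, N m; "tool_pos": TCP position; "orientation": TCP orientation; "force": force on the tool from outside, world axes, zero at the start; "moment": the same for the moment, N m; "finger_gap": finger opening in mm.
Only numpy, scipy, OpenCV 4.12 (cv2) and the standard library are available. Lean on these libraries where they do the work, as an engineer would, in place of code of your own. Each camera call takes 0.05 s, during which the arm holds its last target. There are 200 camera calls.

## Working session

There is one attempt and no reset: what is moved stays moved. The work goes in short steps, Python scripts to look and compute and a tool call to move; the robot and the scene stay as the last step left them, time stands still between calls to the robot, and variables do not carry over. Pictures are saved under pics/ and viewed, about 8 in all and at most 12, crops included, and the job is handed in when it is done.

Besides the shell and the picture viewer there is one more tool, called after "Call:" as name(argument=value, ...) on one line, values as JSON. send_rows: Moves the arm, as the interface text tells. Its arguments: {"type":"object","properties":{"delta_pos":{"type":"array"},"rot":{"type":"array"},"hand":{"type":"array"},"squeeze":{"type":"number"}},"required":["delta_pos","rot","hand"]}

```bash
ls; mkdir -p pics
python3 - <<'E'
from plant import manip, viewer, order
import cv2,pickle
o=manip.get_obs();print(o, manip.tcp_to_grasp)
for n in("top","side","wrist"):
    s=viewer.snapshot(n);cv2.imwrite(f"pics/{n}0.png",s["color"][:,:,::-1]);pickle.dump(s,open(f"{n}0.pkl","wb"))
    print(n,{k:v for k,v in s.items() if k!="color"})
E
```

```text
pics
{'t': 0.0, 'q': array([ 1.2248969 ,  0.47776486,  0.02234576,  1.55646205, -0.01149116,
        1.10929914, -0.08312483]), 'joint_vel': array([ 7.77934549e-04,  1.61188009e-04,  9.50773713e-04, -2.33366971e-03,
        5.99418833e-05,  1.76879110e-03, -1.10665729e-03]), 'tau': array([ 5.06067718e-04, -5.96454334e+01,  1.60783555e+00, -2.81194675e+01,
        1.24022673e-02,  9.36268450e-03, -2.46285578e-05]), 'tool_pos': array([ 158.84464065, -655.43053937,  230.34499234]), 'orientation': array([-3.0617512 ,  1.56899123,  1.88843245]), 'force': array([ 0.2402121 , -0.88597966, -0.15576382]), 'moment': array([-0.06166982, -0.04615367, -0.01376265]), 'finger_gap': 85.41048781740808} 18.700000000000003
top {'mtx': array([[572.71188168,   0.        , 318.1984208 ],
       [  0.        , 572.71188168, 230.15446462],
       [  0.        ,   0.        ,   1.        ]]), 'origin': array([ 313.35230004,   -4.35920951, 1394.17810227]), 'rotation': array([-2.96497348, -0.01429034, -1.58737895])}
side {'mtx': array([[451.36155618,   0.        , 315.06315565],
       [  0.        , 451.36155618, 245.54411654],
       [  0.        ,   0.        ,   1.        ]]), 'origin': array([ 302.32735566, -789.31823566,  735.41636283]), 'rotation': array([-2.25508789, -0.00353517, -0.30867429])}
wrist {'mtx': array([[424.09652749,   0.        , 315.58272018],
       [  0.        , 424.09652749, 231.10239946],
       [  0.        ,   0.        ,   1.        ]]), 'T_tool_cam': array([[-1.05514164e-04, -2.58342919e-01,  9.66053272e-01,
        -1.42254514e+02],
       [-7.35401540e-04, -9.66052996e-01, -2.58342926e-01,
         6.51940998e+01],
       [ 9.99999724e-01, -7.37695902e-04, -8.80535060e-05,
        -1.06273502e+00],
       [ 0.00000000e+00,  0.00000000e+00,  0.00000000e+00,
         1.00000000e+00]])}
```

View pics/top0.png

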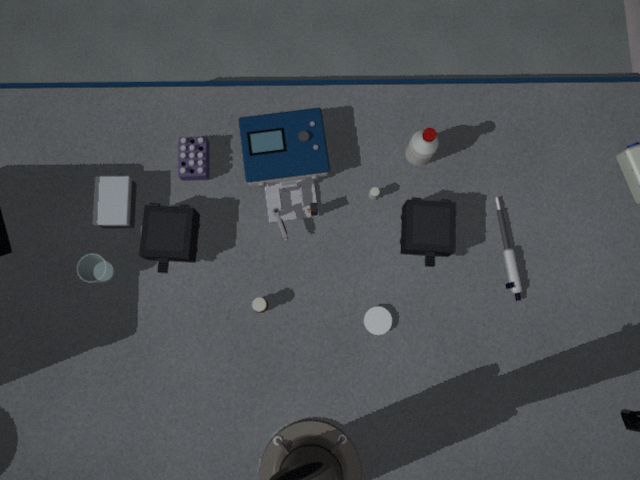

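View pics/side0.png

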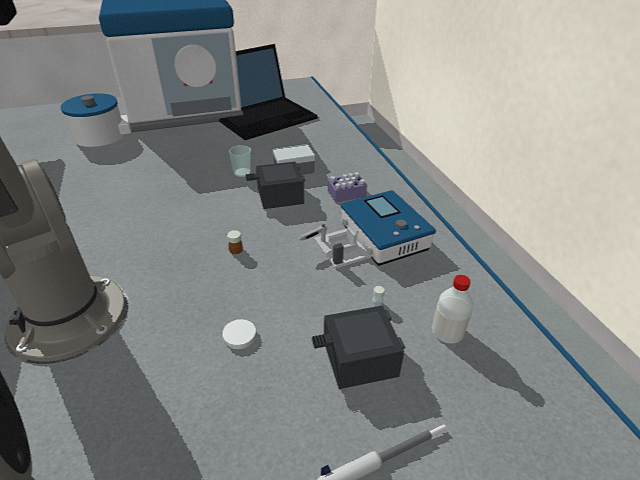

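Top view: left case about (170,233) px, tab at (163,266). Right case about (429,227), tab at (430,261). The pump is at (285,145), with its bay at about (290,200) and the bar open towards (285,237). I'll enlarge these areas.

```bash
cat > h.py <<'E'
import numpy as np,cv2,pickle
from scipy.spatial.transform import Rotation as R
def back(s,u,v,z,T=None):
    """pixel -> world point at height z"""
    if T is None: Rm=R.from_euler('xyz',s["rotation"]).as_matrix();o=s["origin"]
    else: Rm=T[:3,:3];o=T[:3,3]
    d=Rm@np.linalg.inv(s["mtx"])@np.array([u,v,1.]);return o+d*(z-o[2])/d[2]
def proj(s,P,T=None):
    if T is None: Rm=R.from_euler('xyz',s["rotation"]).as_matrix();o=s["origin"]
    else: Rm=T[:3,:3];o=T[:3,3]
    c=s["mtx"]@(Rm.T@(np.asarray(P,float)-o));return c[:2]/c[2]
def tool(o):
    T=np.eye(4);T[:3,:3]=R.from_euler('xyz',o["orientation"]).as_matrix();T[:3,3]=o["tool_pos"];return T
E
python3 - <<'E'
import cv2,pickle,numpy as np
s=pickle.load(open("top0.pkl","rb"));c=s["color"][:,:,::-1]
def crop(x,y,w,h,k):
    return np.clip(cv2.resize(c[y:y+h,x:x+w],None,fx=k,fy=k,interpolation=cv2.INTER_CUBIC).astype(float)*1.6,0,255).astype(np.uint8)
a=crop(130,195,80,80,5);b=crop(390,190,80,80,5)
cv2.imwrite("pics/c1.png",np.hstack([a,b]))
cv2.imwrite("pics/c2.png",crop(230,160,110,90,7))
from h import *
print(proj(s,[0,0,0]))
E
```

```text
[309.90083927 470.77091069]
```

View pics/c1.png

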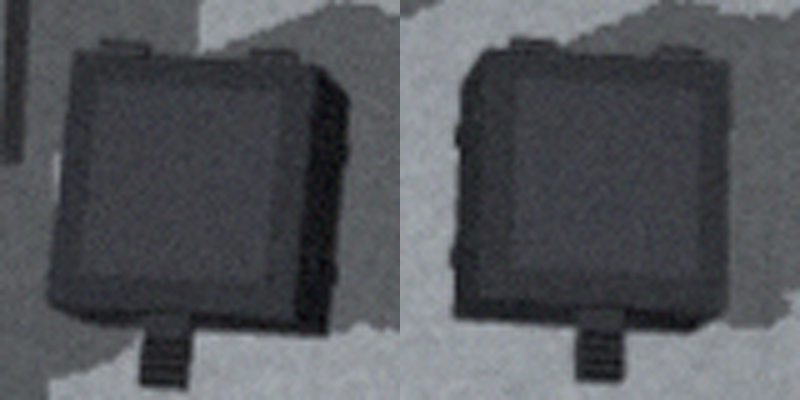

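View pics/c2.png

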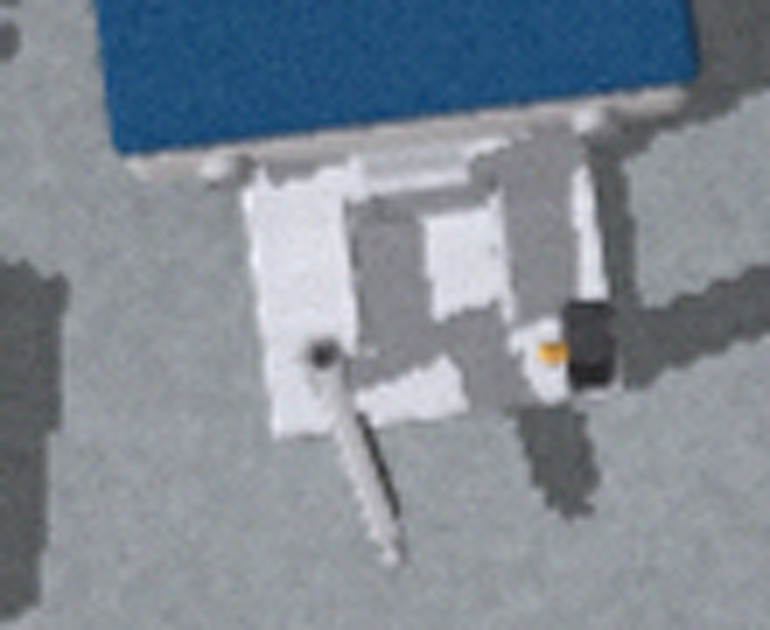

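```bash
cat > m.py <<'E'
from h import *
s=pickle.load(open("top0.pkl","rb"))
def B(x,y,x0,y0,k,z): return back(s,x0+(x+.5)/k-.5,y0+(y+.5)/k-.5,z)[:2]
for nm,x0,y0,pts in(("L",130,195,[(163,386),(170,322),(48,302),(297,318),(75,50),(315,65)]),("R",390,190,[(200,381),(202,316),(55,315),(325,322),(75,55),(325,60)])):
    e,r,*c=[B(*p,x0,y0,5,78) for p in pts]
    d=(r-e)/np.linalg.norm(r-e);print(nm,"end",e,"root",r,"yaw",np.degrees(np.arctan2(d[1],d[0])),np.linalg.norm(r-e));print(np.round(c))
P=lambda x,y,z:B(x,y,230,160,7,z)
bl,br=P(118,152,68),P(695,75,68);d=bl-br;y=d/np.linalg.norm(d);print("pump w",np.linalg.norm(d),"yaw",np.degrees(np.arctan2(-y[0],y[1])))
x=np.array([y[1],-y[0]])
h=P(325,352,56);t=P(393,562,56);post=P(590,345,62)
print("hinge",h,"tip",t,np.linalg.norm(t-h),"post",post)
print("bay from edge",(bl+br)/2-47*x,"from hinge",h+30*x-40*y,"from post",post+34*x+51*y,"from plate corner",P(278,437,10)+46*x-62*y)
dt=t-h;print("bar q",np.arctan2(-dt@x,-dt@y), "x",x)
for n,p,z in(("jar",(260,304),52),("vial",(374,193),45),("dish",(378,320),16)):print(n,back(s,*p,z))
E
python3 m.py
```

```text
L end [455.85936657 332.6967707 ] root [485.41372404 330.40224571] yaw -4.439392986089901 29.643294197102037
[[496. 387.]
 [486. 272.]
 [614. 379.]
 [606. 266.]]
R end [ 460.49137379 -283.62651083] root [ 490.82155658 -286.10319129] yaw -4.66826048541553 30.43113428294257
[[ 492. -218.]
 [ 487. -343.]
 [ 616. -232.]
 [ 612. -351.]]
pump w 198.68451619815608 yaw 7.139805528809128
hinge [602.46992113  72.440104  ] tip [529.63856741  49.75838312] 76.28149543876978 post [602.39028096 -17.8651586 ]
bay from edge [636.18639543  37.51960256] from hinge [637.20893025  36.4789966 ] from post [629.78780539  36.96526776] from plate corner [635.46095976  35.87936265]
bar q 1.3935015214129047 x [0.99224583 0.12429086]
jar [380.17538262 110.62915809  52.        ]
vial [ 643.42637004 -164.45456455   45.        ]
dish [ 339.66541817 -166.95250226   16.        ]
```

```bash
cat >> h.py <<'E'
def go(pos,yaw_z,step=50,down=True):
    """print rotation about tool x, and tool-frame shift after it, for tool-down pose with jaw axis heading yaw_z (deg)"""
    from plant import manip
    o=manip.get_obs();M=tool(o)[:3,:3]
    a=np.radians(yaw_z);z=np.array([np.cos(a),np.sin(a),0]);x=np.array([0,0,-1.]);W=np.c_[x,np.cross(z,x),z]
    print("t",o["t"],"pos",o["tool_pos"].round(1),"F",o["force"].round(1),"gap",round(o["finger_gap"],1),"q",o["q"].round(2))
    rv=R.from_matrix(M.T@W).as_rotvec();d=W.T@(np.array(pos)-o["tool_pos"])
    print("rotvec",rv.round(3),"shift after",d.round(1),"shift before",(M.T@(np.array(pos)-o["tool_pos"])).round(1))
E
python3 - <<'E'
from h import *
from plant import manip
print(tool(manip.get_obs())[:3,:3].round(3))
go([470,-284.3,150],86)
go([470,-284.3,150],-94)
E
```

```text
[[-0.     0.972  0.236]
 [ 0.001  0.236 -0.972]
 [-1.    -0.    -0.001]]
t 0.15 pos [ 158.9 -655.6  230.6] F [ 0.1 -0.9 -0.5] gap 85.3 q [ 1.22  0.48  0.02  1.56 -0.01  1.11 -0.08]
rotvec [-2.834e+00 -0.000e+00 -2.000e-03] shift after [  80.6 -284.4  392.1] shift before [  80.9  389.8 -287.4]
t 0.15 pos [ 158.9 -655.6  230.6] F [ 0.1 -0.9 -0.5] gap 85.3 q [ 1.22  0.48  0.02  1.56 -0.01  1.11 -0.08]
rotvec [ 0.308 -0.001  0.   ] shift after [  80.6  284.4 -392.1] shift before [  80.9  389.8 -287.4]
```

Call:
send_rows(delta_pos=[[0,20,-30],[0,20,-30],[8,29,-33],[8,29,-33],[8,29,-33],[8,29,-33],[8,29,-33],[8,29,-33],[8,29,-33],[8,29,-33],[8,14,-35],[0,0,0]], rot=[[0.15,0,0],[0.158,0,0],[0,0,0],[0,0,0],[0,0,0],[0,0,0],[0,0,0],[0,0,0],[0,0,0],[0,0,0],[0,0,0],[0,0,0]], hand=[0,0,0,0,0,0,0,0,0,0,0,0], squeeze=20)

```text
t: 1.35
tool_pos: [455.5, -300.8, 158.0]
orientation: [-2.935, 1.567, 1.724]
force: [-0.1, -0.8, 0.1]
finger_gap: 85.4
```

Run:
```python
from h import *
from plant import manip,viewer
go([470,-284.3,150],-94)
o=manip.get_obs();s=viewer.snapshot("wrist");s["tool"]=tool(o);pickle.dump(s,open("w1.pkl","wb"))
cv2.imwrite("pics/w1.png",s["color"][:,:,::-1])
```

```text
t 1.35 pos [ 455.5 -300.8  158. ] F [-0.1 -0.8  0.1] gap 85.4 q [ 0.55  0.36 -0.09  1.93  0.04  0.86 -1.19]
rotvec [ 0.017 -0.004  0.001] shift after [  8.   13.3 -17.5] shift before [  8.1  13.6 -17.2]
```

View pics/w1.png

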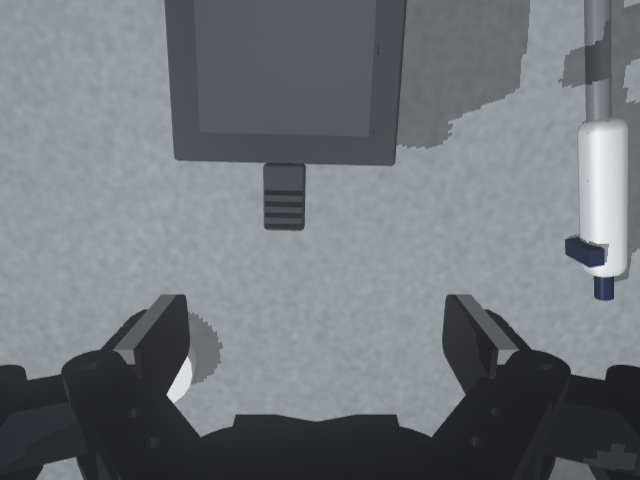

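The wrist view shows the right-hand tab from its end (264..304, 229) to its root (265..306, 164), clear of the fingers. Next I compute its pose.

Run:
```python
from h import *
s=pickle.load(open("w1.pkl","rb"));T=s["tool"]@s["T_tool_cam"]
e=back(s,284,229,80,T);r=back(s,285.5,163,78,T)
for n,p in(("end",(284,229)),("root",(285.5,164)),("fl",(175,159)),("fr",(396,165))):print(n,back(s,*p,79,T).round(1))
```

```text
end [ 463.3 -282.8   79. ]
root [ 498.  -286.1   79. ]
fl [ 503.6 -229.2   79. ]
fr [ 494.5 -343.3   79. ]
```

Run:
```python
from h import *
go([471,-283.4,60],-94.6)
```

```text
t 1.4 pos [ 453.9 -304.1  158.5] F [-0.3 -1.   0.5] gap 85.4 q [ 0.55  0.35 -0.09  1.93  0.04  0.86 -1.19]
rotvec [ 0.024 -0.002  0.001] shift after [ 98.5  15.4 -22. ] shift before [ 98.6  16.  -21.5]
```

Call:
send_rows(delta_pos=[[0,8,-11],[0,7,-11],[20,0,0],[20,0,0],[0,0,0],[0,0,0]], rot=[[0.024,0,0],[0,0,0],[0,0,0],[0,0,0],[0,0,0],[0,0,0]], hand=[0,0,0,0,0,0])

```text
t: 2.0
tool_pos: [469.2, -287.0, 119.5]
orientation: [-1.569, 1.57, 3.056]
force: [-0.6, -0.1, 0.9]
finger_gap: 85.6
```

Run:
```python
from h import *
go([471,-283.4,60],-94.6)
```

```text
t 2.0 pos [ 469.2 -287.   119.5] F [-0.6 -0.1  0.9] gap 85.6 q [ 0.51  0.41 -0.09  1.95  0.05  0.78 -1.27]
rotvec [-0.006 -0.     0.   ] shift after [59.5  1.5 -3.7] shift before [59.5  1.5 -3.8]
```

Call:
send_rows(delta_pos=[[20,1,-4],[20,0,0],[19,0,0],[0,0,0],[0,0,0],[0,0,0],[0,0,0],[0,0,0],[0,0,0],[0,0,0],[0,0,0]], rot=[[-0.006,0,0],[0,0,0],[0,0,0],[0,0,0],[0,0,0],[0,0,0],[0,0,0],[0,0,0],[0,0,0],[0,0,0],[0,0,0]], hand=[0,0,0,0,1,1,1,1,1,1,1], squeeze=20)

```text
t: 3.1
tool_pos: [471.0, -284.1, 61.2]
orientation: [0.674, 1.569, -0.977]
force: [-2.5, -3.9, 6.7]
finger_gap: 21.4
```

Run:
```python
from h import *
go([471,-283.4,60],-94.6)
```

```text
t 3.1 pos [ 471.  -284.1   61.2] F [-2.5 -3.9  6.7] gap 21.4 q [ 0.5   0.5  -0.09  1.99  0.07  0.66 -1.28]
rotvec [-0.001  0.002 -0.001] shift after [ 1.2 -0.1 -0.7] shift before [ 1.2 -0.1 -0.7]
```

Run:
```python
import numpy as np
t=np.linspace(0,1.68,25);f=147.5*(1-np.cos(t));u=147.5*np.sin(t)
print([[round(-b,1),round(a,1),0] for a,b in zip(np.diff(f),np.diff(u))])
```

```text
[[np.float64(-10.3), np.float64(0.4), 0], [np.float64(-10.3), np.float64(1.1), 0], [np.float64(-10.2), np.float64(1.8), 0], [np.float64(-10.0), np.float64(2.5), 0], [np.float64(-9.8), np.float64(3.2), 0], [np.float64(-9.6), np.float64(3.9), 0], [np.float64(-9.3), np.float64(4.5), 0], [np.float64(-8.9), np.float64(5.2), 0], [np.float64(-8.5), np.float64(5.8), 0], [np.float64(-8.1), np.float64(6.4), 0], [np.float64(-7.7), np.float64(6.9), 0], [np.float64(-7.2), np.float64(7.4), 0], [np.float64(-6.6), np.float64(7.9), 0], [np.float64(-6.0), np.float64(8.4), 0], [np.float64(-5.4), np.float64(8.8), 0], [np.float64(-4.8), np.float64(9.1), 0], [np.float64(-4.2), np.float64(9.4), 0], [np.float64(-3.5), np.float64(9.7), 0], [np.float64(-2.8), np.float64(9.9), 0], [np.float64(-2.1), np.float64(10.1), 0], [np.float64(-1.4), np.float64(10.2), 0], [np.float64(-0.7), np.float64(10.3), 0], [np.float64(0.0), np.float64(10.3), 0], [np.float64(0.8), np.float64(10.3), 0]]
```

Call:
send_rows(delta_pos=[[-10.3,0.4,0],[-10.3,1.1,0],[-10.2,1.8,0],[-10,2.5,0],[-9.8,3.2,0],[-9.6,3.9,0],[-9.3,4.5,0],[-8.9,5.2,0],[-8.5,5.8,0],[-8.1,6.4,0],[-7.7,6.9,0],[-7.2,7.4,0]], rot=[[0,0,0],[0,0,0],[0,0,0],[0,0,0],[0,0,0],[0,0,0],[0,0,0],[0,0,0],[0,0,0],[0,0,0],[0,0,0],[0,0,0]], hand=[1,1,1,1,1,1,1,1,1,1,1,1])

```text
t: 4.3
tool_pos: [518.6, -287.6, 169.7]
orientation: [-1.186, 1.568, -2.838]
force: [0.1, -5.0, -5.7]
finger_gap: 20.8
```

Call:
send_rows(delta_pos=[[-6.6,7.9,0],[-6,8.4,0],[-5.4,8.8,0],[-4.8,9.1,0],[-4.2,9.4,0],[-3.5,9.7,0],[-2.8,9.9,0],[-2.1,10.1,0],[-1.4,10.2,0],[-0.7,10.3,0],[0,10.3,0],[0.8,10.3,0]], rot=[[0,0,0],[0,0,0],[0,0,0],[0,0,0],[0,0,0],[0,0,0],[0,0,0],[0,0,0],[0,0,0],[0,0,0],[0,0,0],[0,0,0]], hand=[1,1,1,1,1,1,1,1,1,1,1,1])

```text
t: 5.5
tool_pos: [634.0, -296.7, 207.4]
orientation: [-0.069, 1.57, -1.721]
force: [-2.7, -4.6, 2.9]
finger_gap: 21.1
```

Call:
send_rows(delta_pos=[[0,0,0],[0,0,0],[0,0,0],[0,0,0],[0,0,0],[-20,0,0],[-20,0,0],[-20,0,0],[-10,0,0],[0,-17,-20],[0,-17,-43],[0,-17,-43]], rot=[[0,0,0],[0,0,0],[0,0,0],[0,0,0],[0,0,0],[0,0,0],[0,0,0],[0,0,0],[0,0,0],[0,0,0],[0,0,0],[0,0,0]], hand=[0,0,0,0,0,0,0,0,0,0,0,0])

```text
t: 6.7
tool_pos: [590.3, -185.5, 276.4]
orientation: [-1.652, 1.57, 2.977]
force: [-0.1, 0.5, -0.0]
finger_gap: 85.6
```

Call:
send_rows(delta_pos=[[0,-17,-43],[0,-17,-43],[0,-17,-43],[0,-17,-43],[0,-17,-43],[5,-17,-43],[10,-17,-43],[15,-17,-43],[20,-17,-43],[20,-17,-43],[20,-15,-43],[20,0,0]], rot=[[0,0,0],[0,0,0],[0,0,0],[0,0,0],[0,0,0],[0,0,0],[0,0,0],[0,0,0],[0,0,0],[0,0,0],[0,0,0],[0,0,0]], hand=[0,0,0,0,0,0,0,0,0,0,0,0])

```text
t: 7.9
tool_pos: [441.7, 307.1, 166.8]
orientation: [-2.955, 1.566, 1.687]
force: [-0.7, 0.1, -0.7]
finger_gap: 85.5
```

Call:
send_rows(delta_pos=[[0,0,0],[0,0,0]], rot=[[0,0,0],[0,0,0]], hand=[0,0])

```text
t: 8.1
tool_pos: [445.2, 298.6, 167.1]
orientation: [-0.449, 1.569, -2.101]
force: [0.4, -0.4, 0.5]
finger_gap: 85.1
```

Run:
```python
from h import *
from plant import manip,viewer
go([466.5,332.4,60],-94.4)
o=manip.get_obs();s=viewer.snapshot("wrist");s["tool"]=tool(o);pickle.dump(s,open("w2.pkl","wb"))
cv2.imwrite("pics/w2.png",s["color"][:,:,::-1])
t=viewer.snapshot("top");cv2.imwrite("pics/top1.png",t["color"][:,:,::-1]);pickle.dump(t,open("top1.pkl","wb"))
```

```text
t 8.1 pos [445.2 298.6 167.1] F [ 0.4 -0.4  0.5] gap 85.1 q [-0.38  0.35 -0.4   1.93  0.17  0.89 -2.52]
rotvec [-0.005  0.001  0.001] shift after [107.1  18.6 -35.3] shift before [107.1  18.5 -35.5]
```

View pics/w2.png

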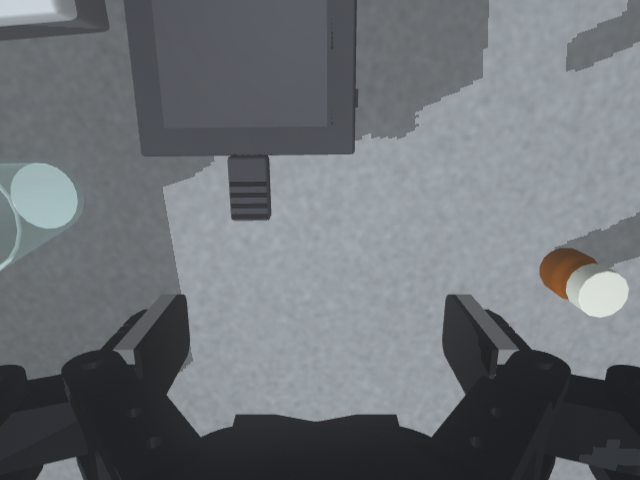

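Left tab: end (231..271, 219), root (229..268, 155). Lid front corners are (142,156) and (354,153).

Run:
```python
from h import *
s=pickle.load(open("w2.pkl","rb"));T=s["tool"]@s["T_tool_cam"]
P=[back(s,*p,79,T)[:2] for p in((251,219.5),(248.5,155),(142,156),(354,153))]
print(np.round(P,1));f=P[2]-P[3];yaw=np.degrees(np.arctan2(-f[0],f[1]));d=P[1]-P[0];print(yaw,np.degrees(np.arctan2(d[1],d[0])))
a=np.radians(yaw);x=np.array([np.cos(a),np.sin(a)]);g=P[0]+8*x;print(g,"hinge",P[0]+156*x)
go([*g,60],yaw-90)
```

```text
[[458.2 334.6]
 [493.6 331.6]
 [497.8 388.6]
 [490.  275.2]]
-3.9078349843461617 -4.799985894055399
[466.15389163 334.07178952] hinge [613.80978699 323.98533501]
t 8.2 pos [446.2 298.7 168.2] F [-0.3  0.3  0.7] gap 85.6 q [-0.38  0.35 -0.4   1.93  0.17  0.89 -2.52]
rotvec [-0.014 -0.    -0.001] shift after [108.2  17.5 -36.7] shift before [108.2  16.8 -36.9]
```

Call:
send_rows(delta_pos=[[0,9,-18],[0,8,-18.5],[25,0,0],[25,0,0],[25,0,0],[20,0,0],[12,0,0],[0,0,0],[0,0,0]], rot=[[-0.008,0,0],[0,0,0],[0,0,0],[0,0,0],[0,0,0],[0,0,0],[0,0,0],[0,0,0],[0,0,0]], hand=[0,0,0,0,0,0,0,0,0])

```text
t: 9.1
tool_pos: [465.7, 334.8, 61.2]
orientation: [2.179, 1.569, 0.536]
force: [0.2, 0.0, 0.6]
finger_gap: 85.5
```

Call:
send_rows(delta_pos=[[0,0,0],[0,0,0],[0,0,0],[0,0,0],[0,0,0],[0,0,0],[0,0,0]], rot=[[0,0,0],[0,0,0],[0,0,0],[0,0,0],[0,0,0],[0,0,0],[0,0,0]], hand=[1,1,1,1,1,1,1])

```text
t: 9.8
tool_pos: [464.8, 333.9, 60.6]
orientation: [0.034, 1.569, -1.609]
force: [-1.0, -2.7, 5.8]
finger_gap: 21.3
```

Call:
send_rows(delta_pos=[[-10.3,0.4,0],[-10.3,1.1,0],[-10.2,1.8,0],[-10,2.5,0],[-9.8,3.2,0],[-9.6,3.9,0],[-9.3,4.5,0],[-8.9,5.2,0],[-8.5,5.8,0],[-8.1,6.4,0],[-7.7,6.9,0],[-7.2,7.4,0]], rot=[[0,0,0],[0,0,0],[0,0,0],[0,0,0],[0,0,0],[0,0,0],[0,0,0],[0,0,0],[0,0,0],[0,0,0],[0,0,0],[0,0,0]], hand=[1,1,1,1,1,1,1,1,1,1,1,1])

```text
t: 11.0
tool_pos: [513.5, 330.4, 170.3]
orientation: [-0.761, 1.568, -2.404]
force: [-0.4, -5.4, -4.8]
finger_gap: 21.3
```

Call:
send_rows(delta_pos=[[-6.6,7.9,0],[-6,8.4,0],[-5.4,8.8,0],[-4.8,9.1,0],[-4.2,9.4,0],[-3.5,9.7,0],[-2.8,9.9,0],[-2.1,10.1,0],[-1.4,10.2,0],[-0.7,10.3,0],[0,10.3,0],[0.8,10.3,0]], rot=[[0,0,0],[0,0,0],[0,0,0],[0,0,0],[0,0,0],[0,0,0],[0,0,0],[0,0,0],[0,0,0],[0,0,0],[0,0,0],[0,0,0]], hand=[1,1,1,1,1,1,1,1,1,1,1,1])

```text
t: 12.2
tool_pos: [628.0, 322.3, 208.0]
orientation: [-0.611, 1.569, -2.254]
force: [-2.3, -6.3, 2.0]
finger_gap: 21.7
```

Call:
send_rows(delta_pos=[[0,0,0],[0,0,0],[0,0,0],[0,0,0],[0,0,0],[-20,0,0],[-20,0,0],[-20,0,0],[-20,-30,20],[-10,-40,25],[0,-40,25],[0,-40,20]], rot=[[0,0,0],[0,0,0],[0,0,0],[0,0,0],[0,0,0],[0,0,0],[0,0,0],[0,0,0],[0,0,0],[0,0,0],[0,0,0],[0,0,0]], hand=[0,0,0,0,0,0,0,0,0,0,0,0])

```text
t: 13.4
tool_pos: [470.3, 242.9, 297.2]
orientation: [1.773, 1.57, 0.13]
force: [-0.2, 0.1, 0.2]
finger_gap: 85.8
```

Run:
```python
from h import *
from plant import manip,viewer
go([466.5,332.4,60],-94.4)
t=viewer.snapshot("top");c=t["color"][:,:,::-1];cv2.imwrite("pics/top2.png",c);pickle.dump(t,open("top2.pkl","wb"))
f=lambda x,y:np.clip(cv2.resize(c[y:y+100,x:x+80],None,fx=5,fy=5,interpolation=cv2.INTER_CUBIC).astype(float)*1.6,0,255).astype(np.uint8)
cv2.imwrite("pics/c3.png",np.hstack([f(130,175),f(390,170)]))
```

```text
t 13.4 pos [470.3 242.9 297.2] F [-0.2  0.1  0.2] gap 85.8 q [-0.24  0.2  -0.41  1.8   0.09  1.15 -2.32]
rotvec [ 0.004 -0.    -0.001] shift after [237.2 -10.6 -88.9] shift before [237.2 -10.5 -88.9]
```

View pics/c3.png

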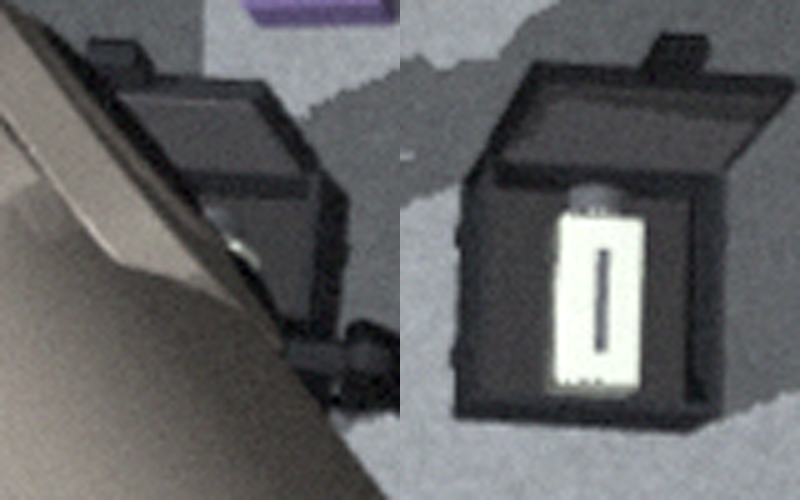

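The right case shows the long cartridge: body top from crop y 212 to 388, which is 35 px or about 82 mm (the short one would be about 25 px). Both lids stand open. Next I work out its pose.

Run:
```python
from h import *
s=pickle.load(open("top2.pkl","rb"))
B=lambda x,y,z:back(s,390+(x+.5)/5-.5,170+(y+.5)/5-.5,z)[:2]
c=[B(x-400,y,53) for x,y in((560,212),(643,215),(555,386),(640,388))]
print(np.round(c,1));foot=(c[2]+c[3])/2;top=(c[0]+c[1])/2;d=top-foot;u=d/np.linalg.norm(d);print("len",np.linalg.norm(d),"yaw",np.degrees(np.arctan2(d[1],d[0])),"ctr",foot+50*u,"w",np.linalg.norm(c[0]-c[1]))
a=np.radians(-4.6);X=np.array([np.cos(a),np.sin(a)]);h=np.array([618.8,-295.3]);cc=h-60*X;print("case ctr",cc,"inner front",h-115*X)
e=np.array([-X[1],X[0]]);print("cart in case:",(foot+50*u-cc)@X,(foot+50*u-cc)@e)
go([545,-286,290],-94.6)
```

```text
[[ 593.2 -276.3]
 [ 591.1 -316.1]
 [ 508.9 -269.8]
 [ 507.3 -310.2]]
len 84.27265570356782 yaw -4.211777864796009 ctr [ 557.96420816 -293.69583825] w 39.91672922220786
case ctr [ 558.99326729 -290.48806454] inner front [ 504.17042898 -286.0771237 ]
cart in case: -0.7684844082191679 -3.279970517570096
t 13.45 pos [462.8 240.1 295.7] F [-6.8 -1.9 -2.6] gap 85.2 q [-0.24  0.2  -0.41  1.81  0.09  1.16 -2.32]
rotvec [0.01  0.006 0.005] shift after [  5.7 124.1 517.8] shift before [  8.  119.2 519. ]
```

```bash
cat >> h.py <<'E'
def rows(rv,dpos_world,n,M=None):
    """n rows: total tool rotvec rv (single axis), world shift dpos; prints per-row tool-frame shifts (integer-ish)"""
    from plant import manip
    if M is None: M=tool(manip.get_obs())[:3,:3]
    st=R.from_rotvec(np.array(rv)/n).as_matrix();out=[]
    for i in range(n):
        out.append([float(v) for v in (M.T@(np.array(dpos_world)/n)).round(1)]);M=M@st
    print((np.array(rv)/n).round(4).tolist());print(out);return M
E
python3 - <<'E'
from h import *
rows([-3.13,0,0],[86,-535,-10],24)
E
```

```text
[-0.1304, 0.0, 0.0]
[[0.5, 5.2, 22.0], [0.5, 2.3, 22.5], [0.5, -0.7, 22.6], [0.5, -3.6, 22.3], [0.5, -6.5, 21.6], [0.5, -9.2, 20.6], [0.5, -11.8, 19.2], [0.5, -14.2, 17.5], [0.5, -16.4, 15.5], [0.5, -18.3, 13.3], [0.5, -19.8, 10.8], [0.5, -21.1, 8.1], [0.5, -21.9, 5.3], [0.5, -22.4, 2.4], [0.5, -22.6, -0.6], [0.5, -22.3, -3.5], [0.5, -21.7, -6.4], [0.5, -20.7, -9.1], [0.5, -19.3, -11.7], [0.5, -17.6, -14.1], [0.5, -15.6, -16.3], [0.5, -13.4, -18.2], [0.5, -10.9, -19.8], [0.5, -8.2, -21.0]]
```

Call:
send_rows(delta_pos=[[0.5,5.2,22],[0.5,2.3,22.5],[0.5,-0.7,22.6],[0.5,-3.6,22.3],[0.5,-6.5,21.6],[0.5,-9.2,20.6],[0.5,-11.8,19.2],[0.5,-14.2,17.5],[0.5,-16.4,15.5],[0.5,-18.3,13.3],[0.5,-19.8,10.8],[0.5,-21.1,8.1]], rot=[[-0.13,0,0],[-0.13,0,0],[-0.13,0,0],[-0.13,0,0],[-0.13,0,0],[-0.13,0,0],[-0.13,0,0],[-0.13,0,0],[-0.13,0,0],[-0.13,0,0],[-0.13,0,0],[-0.13,0,0]], hand=[0,0,0,0,0,0,0,0,0,0,0,0])

```text
t: 14.65
tool_pos: [514.3, -24.3, 291.0]
orientation: [0.164, 1.57, 0.087]
force: [-0.6, 0.1, -0.5]
finger_gap: 85.2
```

Call:
send_rows(delta_pos=[[0.5,-21.9,5.3],[0.5,-22.4,2.4],[0.5,-22.6,-0.6],[0.5,-22.3,-3.5],[0.5,-21.7,-6.4],[0.5,-20.7,-9.1],[0.5,-19.3,-11.7],[0.5,-17.6,-14.1],[0.5,-15.6,-16.3],[0.5,-13.4,-18.2],[0.5,-10.9,-19.8],[0.5,-8.2,-21]], rot=[[-0.13,0,0],[-0.13,0,0],[-0.13,0,0],[-0.13,0,0],[-0.13,0,0],[-0.13,0,0],[-0.13,0,0],[-0.13,0,0],[-0.13,0,0],[-0.13,0,0],[-0.13,0,0],[-0.13,0,0]], hand=[0,0,0,0,0,0,0,0,0,0.3,0.3,0.3])

```text
t: 15.85
tool_pos: [555.2, -292.2, 284.9]
orientation: [-1.533, 1.57, -0.051]
force: [0.2, -0.2, -0.5]
finger_gap: 60.0
```

Call:
send_rows(delta_pos=[[0,0,0],[0,0,0],[0,0,0]], rot=[[0,0,0],[0,0,0],[0,0,0]], hand=[0.3,0.3,0.3])

```text
t: 16.15
tool_pos: [555.2, -290.1, 284.9]
orientation: [-0.396, 1.57, 1.081]
force: [0.3, 0.6, -1.0]
finger_gap: 60.0
```

Run:
```python
from h import *
from plant import manip,viewer
go([550,-293,20],85.6)
o=manip.get_obs();s=viewer.snapshot("wrist");s["tool"]=tool(o);pickle.dump(s,open("w3.pkl","wb"));cv2.imwrite("pics/w3.png",s["color"][:,:,::-1])
t=viewer.snapshot("top");pickle.dump(t,open("top3.pkl","wb"));c=t["color"][:,:,::-1]
f=lambda x,y:np.clip(cv2.resize(c[y:y+100,x:x+80],None,fx=4.8,fy=4.8,interpolation=cv2.INTER_CUBIC).astype(float)*1.6,0,255).astype(np.uint8)
w=cv2.resize(s["color"][:,:,::-1],(416,312));l=f(130,175);l=cv2.resize(l,(384,480));W=np.zeros((480,416,3),np.uint8);W[:312]=w
cv2.imwrite("pics/c4.png",np.hstack([l,W]))
```

```text
t 16.15 pos [ 555.2 -290.1  284.9] F [ 0.3  0.6 -1. ] gap 60.0 q [ 0.72  0.39 -0.46  1.59  0.18  1.2   1.71]
rotvec [-0.017  0.001  0.   ] shift after [264.9   4.9  -3.3] shift before [264.9   4.9  -3.5]
```

View pics/c4.png

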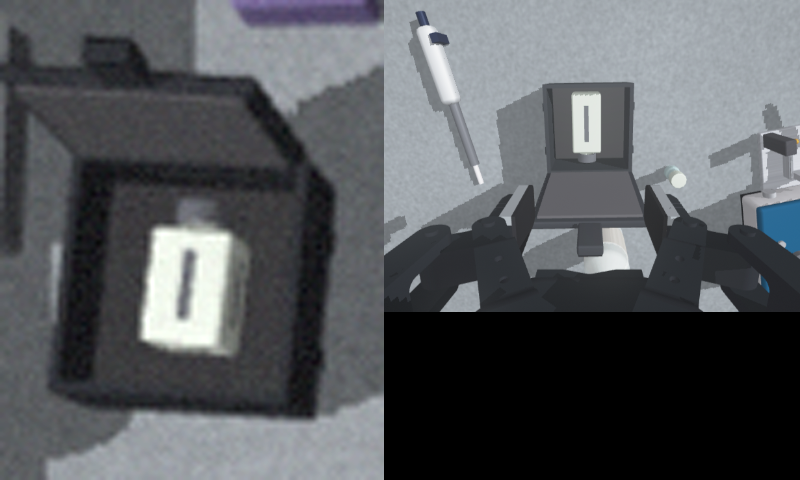

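The left crop shows the short cartridge (body 24 px, about 57 mm), so the right-hand one is the long one. The wrist view puts it at about (586−384, 123)·1.54. I refine that with a threshold.

Run:
```python
from h import *
s=pickle.load(open("w3.pkl","rb"));T=s["tool"]@s["T_tool_cam"]
g=s["color"].min(2);m=np.zeros_like(g);m[120:245,270:350]=(g[120:245,270:350]>150)
ct=max(cv2.findContours(m,cv2.RETR_EXTERNAL,cv2.CHAIN_APPROX_NONE)[0],key=cv2.contourArea)
b=cv2.boxPoints(cv2.minAreaRect(ct));P=np.array([back(s,*p,53,T)[:2] for p in b]);print(b.round(1),P.round(1),P.mean(0))
for i in range(2):
    d=P[i+1]-P[i];print(np.linalg.norm(d),np.degrees(np.arctan2(d[1],d[0])))
```

```text
[[289. 237.]
 [289. 142.]
 [333. 142.]
 [333. 237.]] [[ 592.9 -317.1]
 [ 508.1 -307.7]
 [ 511.7 -269.8]
 [ 596.8 -276.9]] [ 552.3682332  -292.87207344]
85.37615670546326 173.66569485244332
38.049173909303775 84.59336210332097
```

Call:
send_rows(delta_pos=[[20,1,-3],[40,0,0],[40,0,0],[40,0,0],[40,0,0],[30,0,0],[20,0,0],[15,0,0],[10,0,0],[8,0,0],[0,0,0],[0,0,0]], rot=[[-0.017,0,0],[0,0,0],[0,0,0],[0,0,0],[0,0,0],[0,0,0],[0,0,0],[0,0,0],[0,0,0],[0,0,0],[0,0,0],[0,0,0]], hand=[0.3,0.3,0.3,0.3,0.3,0.3,0.3,0.3,0.3,0.3,0.3,0.3])

```text
t: 17.45
tool_pos: [554.2, -294.3, 23.9]
orientation: [-2.348, 1.569, -0.854]
force: [-4.9, 2.5, 11.1]
finger_gap: 59.8
```

Call:
send_rows(delta_pos=[[0,0,0],[0,0,0],[0,0,0],[0,0,0],[0,0,0],[0,0,0]], rot=[[0,0,0],[0,0,0],[0,0,0],[0,0,0],[0,0,0],[0,0,0]], hand=[1,1,1,1,1,1], squeeze=30)

```text
t: 18.05
tool_pos: [554.9, -294.9, 23.5]
orientation: [-1.976, 1.568, -0.482]
force: [-1.2, 0.6, 7.1]
finger_gap: 39.8
```

Run:
```python
from h import *
go([540,-100,150],85.6)
```

```text
t 18.05 pos [ 554.9 -294.9   23.5] F [-1.2  0.6  7.1] gap 39.8 q [ 0.66  0.68 -0.37  1.79  0.35  0.73  1.6 ]
rotvec [-0.    -0.001  0.003] shift after [-126.5   29.8  193.2] shift before [-126.8   29.5  193. ]
```

Run:
```python
from h import *
rows([1.37,0,0],[-35,225,0],10)
```

```text
[0.137, 0.0, 0.0]
[[-0.0, 5.2, 22.2], [-0.0, 8.2, 21.2], [-0.0, 11.0, 19.9], [-0.0, 13.6, 18.2], [-0.0, 16.0, 16.2], [-0.0, 18.1, 13.9], [-0.0, 19.8, 11.3], [-0.0, 21.1, 8.5], [-0.0, 22.1, 5.5], [-0.0, 22.6, 2.4]]
```

Call:
send_rows(delta_pos=[[-5,0,0],[-15,0,0],[-25,0,0],[-30,0,0],[-30,0,0],[-15,0,0],[0,0,0]], rot=[[0,0,0],[0,0,0],[0,0,0],[0,0,0],[0,0,0],[0,0,0],[0,0,0]], hand=[1,1,1,1,1,1,1])

```text
t: 18.75
tool_pos: [555.1, -294.9, 144.7]
orientation: [-1.958, 1.566, -0.464]
force: [0.3, -0.4, -2.0]
finger_gap: 39.6
```

Call:
send_rows(delta_pos=[[0,5.2,22.2],[0,8.2,21.2],[0,11,19.9],[0,13.6,18.2],[0,16,16.2],[0,18.1,13.9],[0,19.8,11.3],[0,21.1,8.5],[0,22.1,5.5],[0,22.6,2.4],[0,0,0],[0,0,0]], rot=[[0.137,0,0],[0.137,0,0],[0.137,0,0],[0.137,0,0],[0.137,0,0],[0.137,0,0],[0.137,0,0],[0.137,0,0],[0.137,0,0],[0.137,0,0],[0,0,0],[0,0,0]], hand=[1,1,1,1,1,1,1,1,1,1,1,1])

```text
t: 19.95
tool_pos: [517.8, -69.1, 140.7]
orientation: [3.139, 1.569, -3.018]
force: [0.3, 0.3, -1.2]
finger_gap: 40.0
```

Run:
```python
from h import *
go([520,-70,12],7.1)
```

```text
t 19.95 pos [517.8 -69.1 140.7] F [ 0.3  0.3 -1.2] gap 40.0 q [ 0.18  0.35 -0.2   1.99  0.1   0.81  0.05]
rotvec [ 0.003 -0.002 -0.   ] shift after [128.7  -1.2   2.1] shift before [128.7  -1.2   2.3]
```

Call:
send_rows(delta_pos=[[25,0,0],[30,0,0],[30,0,0],[22,0,0],[10,0,0],[5,0,0],[3,0,0],[2,0,0],[1,0,0],[0,0,0]], rot=[[0,0,0],[0,0,0],[0,0,0],[0,0,0],[0,0,0],[0,0,0],[0,0,0],[0,0,0],[0,0,0],[0,0,0]], hand=[1,1,1,1,1,1,1,1,1,1])

```text
t: 20.95
tool_pos: [519.1, -69.5, 14.4]
orientation: [-0.245, 1.57, -0.121]
force: [0.1, -0.1, -2.3]
finger_gap: 39.6
```

Call:
send_rows(delta_pos=[[0.7,0,0],[0.7,0,0],[0,0,0]], rot=[[0,0,0],[0,0,0],[0,0,0]], hand=[1,1,1])

```text
t: 21.25
tool_pos: [518.7, -69.4, 12.5]
orientation: [-0.497, 1.571, -0.373]
force: [-0.7, -0.4, -1.7]
finger_gap: 39.5
```

Call:
send_rows(delta_pos=[[0.7,0,0],[0.7,0,0],[0.6,0,0],[0,0,0]], rot=[[0,0,0],[0,0,0],[0,0,0],[0,0,0]], hand=[1,1,1,1])

```text
t: 21.65
tool_pos: [518.6, -69.4, 10.5]
orientation: [-2.803, 1.571, -2.679]
force: [-1.1, -0.1, 0.7]
finger_gap: 39.4
```

Call:
send_rows(delta_pos=[[0.7,0,0],[0,0,0],[0,0,0],[0,0,0],[0,0,0],[0,0,0],[-30,0,0],[-40,0,0],[-40,0,0],[-20,0,0],[0,0,0],[0,0,0]], rot=[[0,0,0],[0,0,0],[0,0,0],[0,0,0],[0,0,0],[0,0,0],[0,0,0],[0,0,0],[0,0,0],[0,0,0],[0,0,0],[0,0,0]], hand=[1,1,0,0,0,0,0,0,0,0,0,0])

```text
t: 22.85
tool_pos: [518.6, -69.5, 139.7]
orientation: [-0.502, 1.57, -0.378]
force: [-0.1, 0.2, -1.1]
finger_gap: 85.5
```

Run:
```python
from h import *
from plant import manip,viewer
go([520,-70,12],7.1)
o=manip.get_obs();s=viewer.snapshot("wrist");s["tool"]=tool(o);pickle.dump(s,open("w4.pkl","wb"));cv2.imwrite("pics/w4.png",s["color"][:,:,::-1])
```

```text
t 22.85 pos [518.6 -69.5 139.7] F [-0.1  0.2 -1.1] gap 85.5 q [ 0.19  0.35 -0.21  1.99  0.1   0.81  0.05]
rotvec [-0.  0.  0.] shift after [127.7  -0.6   1.3] shift before [127.7  -0.6   1.3]
```

View pics/w4.png

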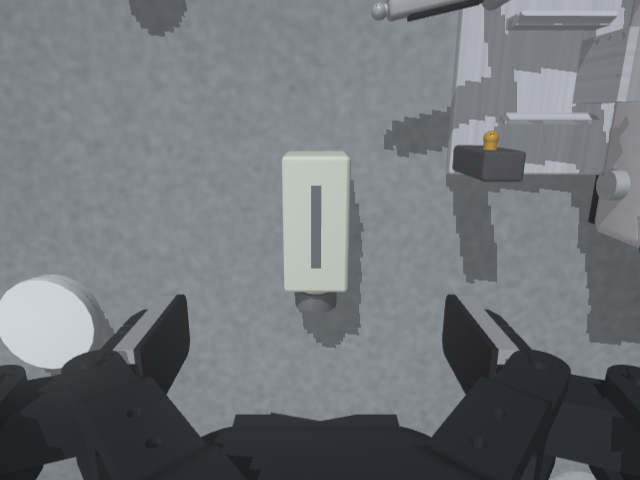

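The cartridge lies on the bench: body top (283..350, 156..291) px, cap at the bottom (world −y). The bay walls are visible at rows ~118 and ~19, columns 505..615.

Run:
```python
from h import *
s=pickle.load(open("w4.pkl","rb"));T=s["tool"]@s["T_tool_cam"]
b=lambda u,v,z:back(s,u,v,z,T)[:2]
c=[b(*p,40) for p in((283,156),(349,156),(285,291),(348,291))];print(np.round(c,1))
f=(c[0]+c[1])/2;t=(c[2]+c[3])/2;u=(t-f)/np.linalg.norm(t-f);print("len",np.linalg.norm(t-f),"cap heading",np.degrees(np.arctan2(u[1],u[0])),"foot",f,"centre",f+50*u)
for z in(30,20):print(z,"walls",np.round([b(505,114,z),b(505,123,z),b(590,114,z),b(592,122,z),b(514,11,z),b(506,27,z),b(622,11,z),b(612,24,z)],1))
print("post top",np.round([b(454,146,62),b(522,146,62),b(454,166,62),b(524,180,62)],1),"plunger",b(491,134,50).round(1))
print("bar",b(380,11,50).round(1))
```

```text
[[ 494.6  -26.8]
 [ 531.6  -22.2]
 [ 504.3 -108.1]
 [ 542.7 -103.4]]
len 81.90194165026035 cap heading -82.7167987779407 foot [513.10092227 -24.52206877] centre [519.43961155 -74.1186515 ]
30 walls [[617.7  11.5]
 [618.9   6.6]
 [666.1  17.5]
 [668.5  13.3]
 [609.8  64.6]
 [607.4  56.3]
 [667.7  71.7]
 [664.3  64.8]]
20 walls [[622.   12.1]
 [623.2   7. ]
 [672.3  18.3]
 [674.8  14. ]
 [613.8  67.3]
 [611.3  58.7]
 [674.   74.7]
 [670.4  67.5]]
post top [[582.   -9. ]
 [616.4  -4.7]
 [584.1 -19. ]
 [621.7 -21.6]] plunger [604.2  -0.7]
bar [535.8  50.9]
```

Call:
send_rows(delta_pos=[[0,0,0],[0,0,0],[0,0,0],[0,0,0],[0,0,0],[0,0,0],[0,0,0],[0,0,0]], rot=[[0,0,0.131],[0,0,0.131],[0,0,0.131],[0,0,0.131],[0,0,0.131],[0,0,0.13],[0,0,0],[0,0,0]], hand=[0,0,0,0,0,0,0,0])

```text
t: 23.7
tool_pos: [517.9, -69.2, 138.2]
orientation: [1.575, 0.786, 1.697]
force: [0.3, 0.1, 0.8]
finger_gap: 85.6
```

```bash
cat >> h.py <<'E'
def st(pos=None):
    from plant import manip
    o=manip.get_obs();M=tool(o)[:3,:3]
    print("t",round(o["t"],2),"pos",o["tool_pos"].round(1),"F",o["force"].round(1),"gap",round(o["finger_gap"],1),"q",o["q"].round(2));print(M.round(3).tolist())
    if pos is not None: print("shift",(M.T@(np.array(pos)-o["tool_pos"])).round(1),"down10",(M.T@np.array([0,0,-10])).round(2))
    return M
E
python3 - <<'E'
from h import *
st([519.2,-72.7,14])
E
```

```text
t 23.7 pos [517.9 -69.2 138.2] F [0.3 0.1 0.8] gap 85.6 q [ 0.7   0.65 -0.41  1.8  -0.49  1.16  0.74]
[[-0.089, -0.085, 0.992], [0.701, 0.702, 0.123], [-0.708, 0.707, -0.003]]
shift [ 85.3 -90.4   1.2] down10 [ 7.08 -7.07  0.03]
```

Call:
send_rows(delta_pos=[[-2.5,-2.6,1],[20,-20,0],[20,-20,0],[20,-20,0],[12,-12,0],[7,-7,0],[5,-5,0],[3,-3,0],[0,0,0],[0,0,0]], rot=[[0,0,0],[0,0,0],[0,0,0],[0,0,0],[0,0,0],[0,0,0],[0,0,0],[0,0,0],[0,0,0],[0,0,0]], hand=[0,0,0,0,0,0,0,0,0,0])

```text
t: 24.7
tool_pos: [520.5, -73.1, 17.2]
orientation: [1.57, 0.786, 1.694]
force: [0.8, 0.3, -0.3]
finger_gap: 85.4
```

Run:
```python
from h import *
st([519.2,-72.7,14])
```

```text
t 24.7 pos [520.5 -73.1  17.2] F [ 0.8  0.3 -0.3] gap 85.4 q [ 0.69  0.85 -0.39  1.8  -0.46  1.    0.83]
[[-0.087, -0.088, 0.992], [0.701, 0.702, 0.124], [-0.708, 0.706, 0.001]]
shift [ 2.7 -1.9 -1.3] down10 [ 7.08 -7.06 -0.01]
```

Call:
send_rows(delta_pos=[[1.8,-1.8,-1],[0,0,0],[0,0,0],[0,0,0],[0,0,0],[0,0,0],[0,0,0],[0,0,0],[0,0,0]], rot=[[0,0,0],[0,0,0],[0,0,0],[0,0,0],[0,0,0],[0,0,0],[0,0,0],[0,0,0],[0,0,0]], hand=[0,1,1,1,1,1,1,1,1], squeeze=40)

```text
t: 25.6
tool_pos: [519.2, -73.2, 14.2]
orientation: [1.57, 0.786, 1.694]
force: [0.3, -1.7, 4.1]
finger_gap: 39.9
```

Run:
```python
from h import *
st([519.2,-72.7,14])
```

```text
t 25.6 pos [519.2 -73.2  14.2] F [ 0.3 -1.7  4.1] gap 39.9 q [ 0.69  0.85 -0.39  1.8  -0.46  0.99  0.84]
[[-0.087, -0.088, 0.992], [0.701, 0.702, 0.124], [-0.707, 0.707, 0.0]]
shift [0.5 0.2 0. ] down10 [ 7.07 -7.07 -0.  ]
```

Call:
send_rows(delta_pos=[[-4,4,0],[-12,12,0],[-21,21,0],[-25,25,0],[-25,25,0],[-18,18,0],[0,0,0]], rot=[[0,0,0],[0,0,0],[0,0,0],[0,0,0],[0,0,0],[0,0,0],[0,0,0]], hand=[1,1,1,1,1,1,1])

```text
t: 26.3
tool_pos: [520.9, -73.1, 166.8]
orientation: [1.562, 0.789, 1.689]
force: [0.6, 0.5, -1.5]
finger_gap: 39.5
```

Run:
```python
from h import *
M=st();from plant import manip
p=manip.get_obs()["tool_pos"];rows([0,0,-1.571],np.array([636.7,31.4,160])-p,14)
```

```text
t 26.3 pos [520.9 -73.1 166.8] F [ 0.6  0.5 -1.5] gap 39.5 q [ 0.71  0.61 -0.42  1.78 -0.49  1.21  0.72]
[[-0.083, -0.092, 0.992], [0.699, 0.704, 0.124], [-0.71, 0.704, 0.006]]
[0.0, 0.0, -0.1122]
[[4.9, 4.1, 9.1], [4.4, 4.7, 9.1], [3.8, 5.1, 9.1], [3.2, 5.5, 9.1], [2.6, 5.9, 9.1], [1.9, 6.1, 9.1], [1.2, 6.3, 9.1], [0.5, 6.4, 9.1], [-0.2, 6.4, 9.1], [-0.9, 6.3, 9.1], [-1.6, 6.2, 9.1], [-2.3, 6.0, 9.1], [-3.0, 5.7, 9.1], [-3.6, 5.3, 9.1]]
```

Call:
send_rows(delta_pos=[[4.9,4.1,9.1],[4.4,4.7,9.1],[3.8,5.1,9.1],[3.2,5.5,9.1],[2.6,5.9,9.1],[1.9,6.1,9.1],[1.2,6.3,9.1],[0.5,6.4,9.1],[-0.2,6.4,9.1],[-0.9,6.3,9.1],[-1.6,6.2,9.1],[-2.3,6,9.1]], rot=[[0,0,-0.112],[0,0,-0.112],[0,0,-0.112],[0,0,-0.112],[0,0,-0.112],[0,0,-0.112],[0,0,-0.112],[0,0,-0.112],[0,0,-0.112],[0,0,-0.112],[0,0,-0.112],[0,0,-0.112]], hand=[1,1,1,1,1,1,1,1,1,1,1,1])

```text
t: 27.5
tool_pos: [617.8, 17.6, 156.6]
orientation: [-1.57, 1.008, -1.445]
force: [-0.1, 0.1, -1.4]
finger_gap: 39.7
```

Call:
send_rows(delta_pos=[[-3,5.7,9.1],[-3.6,5.3,9.1],[0,0,0],[0,0,0],[0,0,0]], rot=[[0,0,-0.112],[0,0,-0.112],[0,0,0],[0,0,0],[0,0,0]], hand=[1,1,1,1,1])

```text
t: 28.0
tool_pos: [634.1, 30.0, 155.8]
orientation: [-1.571, 0.788, -1.449]
force: [-0.4, -0.2, -1.1]
finger_gap: 39.3
```

Run:
```python
from h import *
from plant import viewer
M=st([636.7,31.4,120])
a=np.radians(7.1);z=np.array([np.cos(a),np.sin(a),0]);y=np.array([-np.sin(a),np.cos(a),0]);up=np.array([0,0,1.])
x=-(y+up)/2**.5;W=np.c_[x,np.cross(z,x),z];print("rot fix",R.from_matrix(M.T@W).as_rotvec().round(4))
L=[]
for n,k in(("top",(230,140,110,90)),("side",(270,170,160,130))):
    s=viewer.snapshot(n);pickle.dump(s,open(n+"5.pkl","wb"));u,v,w,h=k;L.append(cv2.resize(s["color"][v:v+h,u:u+w,::-1],(400,int(400*h/w)),interpolation=cv2.INTER_CUBIC))
H=min(i.shape[0] for i in L);cv2.imwrite("pics/c5.png",np.hstack([i[:H] for i in L]))
```

```text
t 28.0 pos [634.1  30.  155.8] F [-0.4 -0.2 -1.1] gap 39.3 q [-0.53  0.64  0.04  1.72  0.75  1.23 -0.79]
[[0.086, -0.086, 0.993], [-0.7, 0.704, 0.122], [-0.709, -0.705, -0.0]]
shift [24.6 26.   2.7] down10 [7.09 7.05 0.  ]
rot fix [-0.0013 -0.0015 -0.0026]
```

View pics/c5.png

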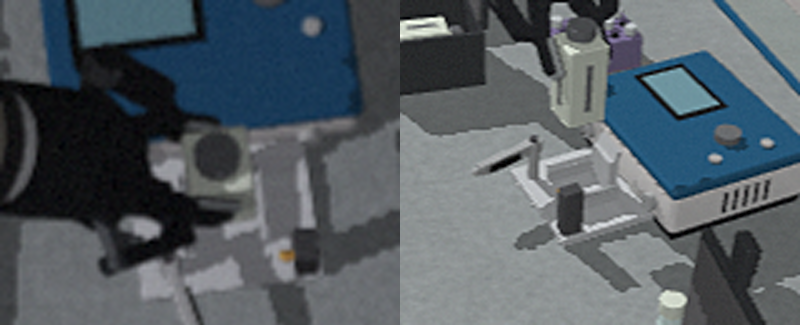

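The cartridge is held upright, cap up, over the bay. In the top crop the cap centre is at (217,155). I check it against the computed pose.

Run:
```python
from h import *
s=pickle.load(open("top5.pkl","rb"));k=400/110
b=lambda x,y,z:back(s,230+(x+.5)/k-.5,140+(y+.5)/k-.5,z).round(1)
print(b(217,155,206.6),"body top corners",b(185,128,190),b(248,128,190),b(250,190,190))
s=pickle.load(open("side5.pkl","rb"));k=2.5
# foot corner bottoms expected in side view
a=np.radians(7.1);X=np.array([np.cos(a),np.sin(a),0]);Y=np.array([-X[1],X[0],0])
C=np.array([633.4,35.8,156.6])
for n,d in(("foot front-left?",-50),("cap",50)):
  for sx,sy in((-20,-20),(20,-20),(-20,20)):
    p=proj(s,C+sx*X+sy*Y+[0,0,d if d<0 else 34]);print(n,sx,sy,((p-[270,170]+.5)*k-.5).round(1))
p=proj(s,C+[0,0,50]);print("captop",((p-[270,170]+.5)*k-.5).round(1))
```

```text
[629.8  35.2 206.6] body top corners [651.1  54.7 190. ] [650.7  17.1 190. ] [612.6  16.3 190. ]
foot front-left? -20 -20 [169.4 129.9]
foot front-left? 20 -20 [206.7 119.6]
foot front-left? -20 20 [150.6 107.7]
cap -20 -20 [172.6  54.1]
cap 20 -20 [211.9  44.3]
cap -20 20 [152.8  32.8]
captop [182.9  23.3]
```

Call:
send_rows(delta_pos=[[-0.9,0.9,4],[14,14,0],[14,14,0],[10,10,0],[4,4,0],[0,0,0],[0,0,0]], rot=[[0,0,-0.0025],[0,0,0],[0,0,0],[0,0,0],[0,0,0],[0,0,0],[0,0,0]], hand=[1,1,1,1,1,1,1])

```text
t: 28.8
tool_pos: [638.5, 33.2, 96.1]
orientation: [-1.571, 0.785, -1.447]
force: [-0.4, 0.3, -2.2]
finger_gap: 39.6
```

Run:
```python
from h import *
from plant import viewer,manip
M=st([638,31.8,59.2])
s=viewer.snapshot("wrist");s["tool"]=tool(manip.get_obs());pickle.dump(s,open("w6.pkl","wb"))
t=viewer.snapshot("side");pickle.dump(t,open("side6.pkl","wb"));c=t["color"][200:290,300:400,::-1]
cv2.imwrite("pics/c6.png",np.hstack([cv2.resize(s["color"][:,:,::-1],(400,300)),cv2.resize(c,(400,360),interpolation=cv2.INTER_CUBIC)[:300]]))
```

```text
t 28.8 pos [638.5  33.2  96.1] F [-0.4  0.3 -2.2] gap 39.6 q [-0.53  0.73  0.04  1.73  0.77  1.16 -0.86]
[[0.088, -0.087, 0.992], [-0.702, 0.701, 0.124], [-0.707, -0.707, 0.0]]
shift [27.1 25.2 -0.7] down10 [ 7.07  7.07 -0.  ]
```

View pics/c6.png

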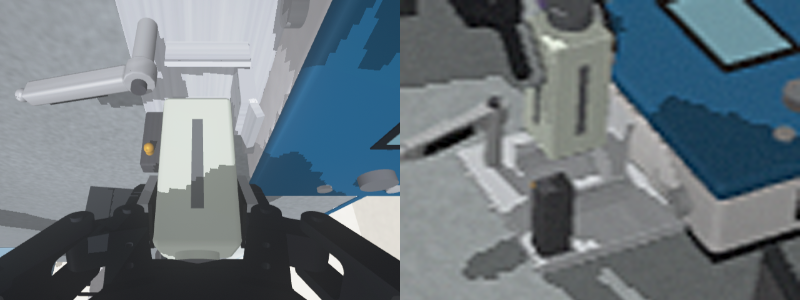

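The wrist view (upside down) shows the foot's +y edge at (163..228, 98) and the +y wall top at rows ~45..68. The side view shows the foot centred above the bay between the walls. Numeric check next.

Run:
```python
from h import *
s=pickle.load(open("w6.pkl","rb"));T=s["tool"]@s["T_tool_cam"]
a=np.radians(7.1);X=np.array([np.cos(a),np.sin(a)]);Y=np.array([-X[1],X[0]]);O=np.array([636,37.2])
b=lambda u,v,z:[((back(s,u*1.6,v*1.6,z,T)[:2]-O)@e).round(1) for e in(X,Y)]
print("foot +y edge (expect y 20,x +-20)",b(163,98,46.9),b(230,98,46.9))
print("+y wall inner (23.5) at z10/30",b(165,68,30),b(250,68,30),b(250,42,30))
print("post/hinge",b(139,85,56),"tip",b(22,96,56))
print("backwall",b(247,102,60),b(263,97,60),b(247,135,60))
```

```text
foot +y edge (expect y 20,x +-20) [np.float64(-18.6), np.float64(19.7)] [np.float64(21.7), np.float64(19.7)]
+y wall inner (23.5) at z10/30 [np.float64(-17.6), np.float64(27.5)] [np.float64(34.1), np.float64(27.5)] [np.float64(30.8), np.float64(46.4)]
post/hinge [np.float64(-28.0), np.float64(40.9)] tip [np.float64(-93.2), np.float64(32.4)]
backwall [np.float64(28.7), np.float64(32.0)] [np.float64(36.4), np.float64(36.1)] [np.float64(34.1), np.float64(-1.4)]
```

Call:
send_rows(delta_pos=[[3.2,3.8,0],[3.5,3.5,0],[3.5,3.5,0],[2.8,2.8,0],[2.1,2.1,0],[2.1,2.1,0],[2.1,2.1,0],[1.4,1.4,0],[1.4,1.4,0],[0,0,0]], rot=[[0,0,0],[0,0,0],[0,0,0],[0,0,0],[0,0,0],[0,0,0],[0,0,0],[0,0,0],[0,0,0],[0,0,0]], hand=[1,1,1,1,1,1,1,1,1,1])

```text
t: 29.9
tool_pos: [638.1, 33.6, 64.2]
orientation: [-1.571, 0.785, -1.447]
force: [-0.0, -0.6, -2.0]
finger_gap: 39.4
```

Call:
send_rows(delta_pos=[[0.7,0.7,0],[0.7,0.7,0],[0.7,0.7,0],[0.5,0.5,0],[0,0,0]], rot=[[0,0,0],[0,0,0],[0,0,0],[0,0,0],[0,0,0]], hand=[1,1,1,1,1])

```text
t: 30.4
tool_pos: [638.2, 33.6, 60.6]
orientation: [-1.571, 0.785, -1.447]
force: [-0.7, -0.0, -1.6]
finger_gap: 39.5
```

Call:
send_rows(delta_pos=[[0.4,0.4,0],[0.4,0.4,0],[0.4,0.4,0],[0,0,0]], rot=[[0,0,0],[0,0,0],[0,0,0],[0,0,0]], hand=[1,1,1,1])

```text
t: 30.8
tool_pos: [638.2, 33.6, 58.9]
orientation: [-1.571, 0.785, -1.447]
force: [-0.1, 0.5, -1.7]
finger_gap: 39.6
```

Call:
send_rows(delta_pos=[[0.4,0.4,0],[0.4,0.4,0],[0,0,0]], rot=[[0,0,0],[0,0,0],[0,0,0]], hand=[1,1,1])

```text
t: 31.1
tool_pos: [638.3, 33.6, 58.5]
orientation: [-1.57, 0.785, -1.447]
force: [-2.3, 0.8, 3.7]
finger_gap: 39.2
```

Call:
send_rows(delta_pos=[[0,0,0],[0,0,0],[0,0,0],[0,0,0],[0,0,0]], rot=[[0,0,0],[0,0,0],[0,0,0],[0,0,0],[0,0,0]], hand=[0.42,0.42,0.42,0.42,0.42])

```text
t: 31.6
tool_pos: [637.0, 32.9, 57.6]
orientation: [-1.574, 0.784, -1.45]
force: [-4.8, -1.0, 1.8]
finger_gap: 49.5
```

Call:
send_rows(delta_pos=[[-5,0,0],[-10,0,0],[-20,0,0],[-30,0,0],[-40,0,0],[-40,0,0],[-30,0,0],[0,0,0],[0,0,0]], rot=[[0,0,0],[0,0,0],[0,0,0],[0,0,0],[0,0,0],[0,0,0],[0,0,0],[0,0,0],[0,0,0]], hand=[0.42,0.42,0.42,0.42,0.42,0.42,0.42,0.42,0.42])

```text
t: 32.5
tool_pos: [623.3, 157.3, 182.2]
orientation: [-1.568, 0.786, -1.444]
force: [0.4, -1.2, -1.0]
finger_gap: 49.3
```

Run:
```python
from h import *
from plant import viewer,manip
M=st()
L=[]
for n,k in(("top",(230,140,110,90)),("side",(290,190,130,106))):
    s=viewer.snapshot(n);pickle.dump(s,open(n+"7.pkl","wb"));u,v,w,h=k;L.append(cv2.resize(s["color"][v:v+h,u:u+w,::-1],(400,325),interpolation=cv2.INTER_CUBIC))
cv2.imwrite("pics/c7.png",np.clip(np.hstack(L).astype(float)*1.3,0,255).astype(np.uint8))
```

```text
t 32.5 pos [623.3 157.3 182.2] F [ 0.4 -1.2 -1. ] gap 49.3 q [-0.66  0.67 -0.01  1.58  0.67  1.41 -0.83]
[[0.09, -0.087, 0.992], [-0.701, 0.702, 0.125], [-0.708, -0.706, 0.002]]
```

View pics/c7.png

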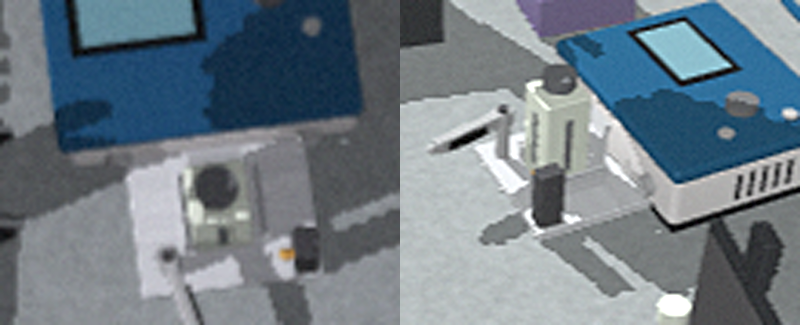

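The cartridge stands upright in the bay and is released. The bar is still open, with its hinge at crop (168,257). Next: square up the tool, shut the hand, and move to the bar's outer side.

Call:
send_rows(delta_pos=[[0,0,0],[0,0,0],[0,0,0],[0,0,0],[0,0,0],[0,0,0],[0,0,0],[0,0,0],[0,0,0],[0,0,0],[0,0,0],[0,0,0]], rot=[[0,0,0.131],[0,0,0.131],[0,0,0.131],[0,0,0.131],[0,0,0.131],[0,0,0.13],[-0.14,0,0],[-0.14,0,0],[-0.14,0,0],[-0.14,0,0],[-0.14,0,0],[-0.14,0,0]], hand=[1,1,1,1,1,1,1,1,1,1,1,1], squeeze=20)

```text
t: 33.8
tool_pos: [622.4, 154.3, 180.1]
orientation: [2.942, 1.568, -2.373]
force: [-1.7, 0.2, 0.0]
finger_gap: 0.2
```

Call:
send_rows(delta_pos=[[0,0,0],[0,0,0],[0,0,0],[0,0,0],[0,0,0],[0,0,0],[0,0,0]], rot=[[-0.14,0,0],[-0.14,0,0],[-0.14,0,0],[-0.14,0,0],[-0.14,0,0],[-0.03,0,0],[0,0,0]], hand=[1,1,1,1,1,1,1])

```text
t: 34.5
tool_pos: [622.6, 155.0, 180.6]
orientation: [2.113, 1.569, -2.48]
force: [0.1, -0.7, 0.2]
finger_gap: -0.3
```

Run:
```python
from h import *
go([542.6,97.5,100],97.1)
```

```text
t 34.5 pos [622.6 155.  180.6] F [ 0.1 -0.7  0.2] gap -0.3 q [ 0.07  0.54 -0.58  1.66  0.33  1.05  1.08]
rotvec [-0.005 -0.001 -0.002] shift after [ 80.6  86.5 -47.2] shift before [ 80.8  86.2 -47.5]
```

Call:
send_rows(delta_pos=[[0,29,-16],[0,29,-16],[0,28,-15],[30,0,0],[30,0,0],[30,0,0],[25,0,0],[10,0,0],[0,0,0],[0,0,0]], rot=[[-0.005,0,0],[0,0,0],[0,0,0],[0,0,0],[0,0,0],[0,0,0],[0,0,0],[0,0,0],[0,0,0],[0,0,0]], hand=[1,1,1,1,1,1,1,1,1,1])

```text
t: 35.5
tool_pos: [544.2, 99.1, 57.5]
orientation: [-1.933, 1.57, -0.235]
force: [0.4, 0.3, 0.2]
finger_gap: 0.4
```

Run:
```python
from h import *
from plant import viewer,manip
go([542.6,97.5,46.5],97.1)
a=np.radians(7.1);X=np.array([np.cos(a),np.sin(a)]);Y=np.array([-X[1],X[0]]);H=np.array([602.2,73.6])
p=manip.get_obs()["tool_pos"][:2];cur=np.array([(p-H)@X,(p-H)@Y])
P=lambda q:50*np.array([-np.sin(q),-np.cos(q)])+np.array([-np.cos(q),np.sin(q)])*(5+11*np.cos(q)+14.5*np.sin(q))
pts=[cur]+[P(q) for q in np.linspace(1.4,-.05,21)]
print("cur",cur.round(1));print([[0]+[float(v) for v in (-(b-a)[0],(b-a)[1])] for a,b in zip(pts,pts[1:])].__repr__() if 0 else [[0,round(float(-(b-a)[0]),1),round(float((b-a)[1]),1)] for a,b in zip(pts,pts[1:])])
print(P(0),P(-.05))
t=viewer.snapshot("side");cv2.imwrite("pics/c8.png",cv2.resize(t["color"][180:300,270:430,::-1],(800,600),interpolation=cv2.INTER_CUBIC))
```

```text
t 35.5 pos [544.2  99.1  57.5] F [0.4 0.3 0.2] gap 0.4 q [ 0.12  0.56 -0.53  1.96  0.42  0.73  1.04]
rotvec [ 0.003 -0.     0.001] shift after [11.   1.8 -1.4] shift before [11.   1.8 -1.4]
cur [-54.4  32.5]
[[0, -1.6, -20.1], [0, 0.9, -3.3], [0, 0.7, -3.5], [0, 0.4, -3.6], [0, 0.1, -3.7], [0, -0.2, -3.8], [0, -0.5, -3.9], [0, -0.8, -3.9], [0, -1.2, -3.9], [0, -1.5, -3.9], [0, -1.9, -3.8], [0, -2.2, -3.7], [0, -2.6, -3.5], [0, -2.9, -3.4], [0, -3.3, -3.1], [0, -3.6, -2.9], [0, -3.9, -2.6], [0, -4.1, -2.2], [0, -4.4, -1.9], [0, -4.5, -1.5], [0, -4.7, -1.1]]
[-16. -50.] [-12.74352348 -50.70027286]
```

Call:
send_rows(delta_pos=[[8,0,0],[3,0,0],[0,-1,-10],[0,-0.6,-10],[0,0.9,-3.3],[0,0.7,-3.5],[0,0.4,-3.6],[0,0.1,-3.7],[0,-0.2,-3.8],[0,-0.5,-3.9],[0,-0.8,-3.9],[0,-1.2,-3.9]], rot=[[0,0,0],[0,0,0],[0,0,0],[0,0,0],[0,0,0],[0,0,0],[0,0,0],[0,0,0],[0,0,0],[0,0,0],[0,0,0],[0,0,0]], hand=[1,1,1,1,1,1,1,1,1,1,1,1])

```text
t: 36.75
tool_pos: [552.1, 49.7, 45.6]
orientation: [2.776, 1.57, -1.808]
force: [-0.3, 0.5, 0.7]
finger_gap: 0.2
```

Run:
```python
from h import *
go([542.6,97.5,46.5],97.1)
```

```text
t 36.75 pos [552.1  49.7  45.6] F [-0.3  0.5  0.7] gap 0.2 q [ 0.2   0.58 -0.52  1.96  0.43  0.71  1.12]
rotvec [ 0.004 -0.001 -0.   ] shift after [-0.9  3.5 48.6] shift before [-0.9  3.3 48.6]
```

Call:
send_rows(delta_pos=[[-0.5,-1.5,-3.9],[0,-1.9,-3.8],[0,-2.2,-3.7],[0,-2.6,-3.5],[0,-2.9,-3.4],[0,-3.3,-3.1],[0,-3.6,-2.9],[0,-3.9,-2.6],[0,-4.1,-2.2],[0,0,0]], rot=[[0,0,0],[0,0,0],[0,0,0],[0,0,0],[0,0,0],[0,0,0],[0,0,0],[0,0,0],[0,0,0],[0,0,0]], hand=[1,1,1,1,1,1,1,1,1,1])

```text
t: 37.75
tool_pos: [582.3, 24.0, 46.2]
orientation: [-2.421, 1.57, -0.722]
force: [0.3, 0.2, 0.1]
finger_gap: 0.3
```

```bash
cat > bar.py <<'E'
from h import *
from plant import viewer,manip
go([542.6,97.5,46.5],97.1)
a=np.radians(7.1);X=np.array([np.cos(a),np.sin(a)]);Y=np.array([-X[1],X[0]]);H=np.array([602.2,73.6])
p=manip.get_obs()["tool_pos"][:2];print("finger rel hinge",((p-H)@X).round(1),((p-H)@Y).round(1))
E
python3 bar.py
```

```text
t 37.75 pos [582.3  24.   46.2] F [0.3 0.2 0.1] gap 0.3 q [ 0.24  0.62 -0.51  1.89  0.43  0.75  1.18]
rotvec [ 0.004 -0.001  0.001] shift after [-0.3 30.4 77.8] shift before [-0.4 30.1 77.9]
finger rel hinge -25.8 -46.7
```

Call:
send_rows(delta_pos=[[0,-2,-1],[0,-2,-1],[0,-2,-1],[0,-1,0]], rot=[[0,0,0],[0,0,0],[0,0,0],[0,0,0]], hand=[1,1,1,1])

```text
t: 38.15
tool_pos: [586.1, 23.3, 45.7]
orientation: [1.528, 1.565, -3.055]
force: [-8.4, 3.0, 5.1]
finger_gap: -0.1
```

Call:
send_rows(delta_pos=[[0,-1,0],[0,-1,0],[0,-1,0]], rot=[[0,0,0],[0,0,0],[0,0,0]], hand=[1,1,1])

```text
t: 38.45
tool_pos: [590.5, 23.1, 46.0]
orientation: [1.793, 1.568, -2.79]
force: [-1.1, 0.2, 1.2]
finger_gap: 0.1
```

```bash
python3 bar.py
```

```text
t 38.45 pos [590.5  23.1  46. ] F [-1.1  0.2  1.2] gap 0.1 q [ 0.24  0.63 -0.51  1.87  0.43  0.76  1.19]
rotvec [ 0.005 -0.001 -0.002] shift after [-0.5 38.3 79.8] shift before [-0.5 37.9 80. ]
finger rel hinge -17.8 -48.7
```

Call:
send_rows(delta_pos=[[0,-1,0],[0,-1,0],[0,0,0]], rot=[[0,0,0],[0,0,0],[0,0,0]], hand=[1,1,1])

```text
t: 38.75
tool_pos: [593.7, 22.9, 46.1]
orientation: [2.389, 1.57, -2.195]
force: [-2.1, -0.3, 2.1]
finger_gap: -0.1
```

```bash
python3 bar.py
```

```text
t 38.75 pos [593.7  22.9  46.1] F [-2.1 -0.3  2.1] gap -0.1 q [ 0.24  0.63 -0.51  1.86  0.43  0.76  1.19]
rotvec [ 0.004 -0.001 -0.001] shift after [-0.4 41.5 80.4] shift before [-0.4 41.1 80.5]
finger rel hinge -14.7 -49.3
```

Call:
send_rows(delta_pos=[[0,-1,0],[0,-1,0],[0,0,0]], rot=[[0,0,0],[0,0,0],[0,0,0]], hand=[1,1,1])

```text
t: 39.05
tool_pos: [594.0, 22.9, 45.9]
orientation: [1.873, 1.567, -2.712]
force: [-8.4, -0.6, 6.0]
finger_gap: 0.2
```

Call:
send_rows(delta_pos=[[0,-0.5,0],[0,0,0],[0,5,0],[0,15,0],[0,30,0],[-30,30,0],[-40,30,0],[-40,20,0],[-40,20,0],[0,0,0],[0,0,0]], rot=[[0,0,0],[0,0,0],[0,0,0],[0,0,0],[0,0,0],[0,0,0],[0,0,0],[0,0,0],[0,0,0],[0,0,0],[0,0,0]], hand=[1,1,1,1,1,1,1,1,1,1,1])

```text
t: 40.15
tool_pos: [448.7, 3.7, 197.4]
orientation: [-2.057, 1.566, -0.359]
force: [0.2, 0.1, 0.8]
finger_gap: 0.1
```

Run:
```python
from h import *
from plant import viewer,manip
st()
a=np.radians(7.1);X=np.array([np.cos(a),np.sin(a),0]);Y=np.array([-X[1],X[0],0]);H=np.array([602.2,73.6,56])
old=pickle.load(open("side7.pkl","rb"));new=viewer.snapshot("side");top=viewer.snapshot("top")
pickle.dump((new,top),open("end.pkl","wb"));t7=pickle.load(open("top7.pkl","rb"))
for nm,o,n in(("top",t7,top),("side",old,new)):
  for q in(0,1.39):
    d=-Y*np.cos(q)-X*np.sin(q)
    for r in(30,50,70):
      u,v=proj(n,H+r*d).round().astype(int);print(nm,"q",q,"r",r,(u,v),"before",o["color"][v,u],"after",n["color"][v,u])
# change map outside pump/arm: bystanders vs first picture
t0=pickle.load(open("top0.pkl","rb"))["color"]
for n,(u,v) in dict(rack=(193,158),bottle=(425,145),jar=(260,304),dish=(378,320),vial=(374,193),beaker=(95,268),tips=(112,201),pip=(510,250)).items():
    A,B=t0[v-22:v+22,u-22:u+22],top["color"][v-26:v+26,u-26:u+26]
    m=cv2.matchTemplate(B,A,cv2.TM_CCOEFF_NORMED);_,mx,_,l=cv2.minMaxLoc(m);print(n,round(mx,3),"shift",(l[0]-4,l[1]-4))
```

```text
t 40.15 pos [448.7   3.7 197.4] F [0.2 0.1 0.8] gap 0.1 q [ 0.47  0.2  -0.68  2.08  0.17  0.91  1.39]
[[0.005, -0.992, -0.127], [-0.002, -0.127, 0.992], [-1.0, -0.004, -0.002]]
top q 0 r 30 (np.int64(288), np.int64(208)) before [86 90 86] after [116 117 120]
top q 0 r 50 (np.int64(296), np.int64(207)) before [89 92 89] after [119 118 123]
top q 0 r 70 (np.int64(305), np.int64(206)) before [122 123 129] after [87 88 91]
top q 1.39 r 30 (np.int64(279), np.int64(222)) before [134 135 139] after [106 108 112]
top q 1.39 r 50 (np.int64(282), np.int64(230)) before [129 131 135] after [61 58 57]
top q 1.39 r 70 (np.int64(284), np.int64(237)) before [122 121 125] after [48 45 42]
side q 0 r 30 (np.int64(329), np.int64(232)) before [134 136 140] after [127 127 127]
side q 0 r 50 (np.int64(332), np.int64(237)) before [116 121 114] after [164 164 166]
side q 0 r 70 (np.int64(336), np.int64(241)) before [156 162 150] after [107 109 107]
side q 1.39 r 30 (np.int64(314), np.int64(230)) before [170 174 174] after [138 144 145]
side q 1.39 r 50 (np.int64(307), np.int64(232)) before [169 172 171] after [139 144 142]
side q 1.39 r 70 (np.int64(300), np.int64(235)) before [152 159 159] after [142 147 149]
rack 0.994 shift (0, 0)
bottle 0.996 shift (0, 0)
jar 0.992 shift (0, 0)
dish 0.823 shift (1, 0)
vial 0.982 shift (0, 0)
beaker 0.991 shift (0, 0)
tips 0.997 shift (0, 0)
pip 0.994 shift (0, 0)
```

Run:
```python
from h import *
from plant import order,manip
new,top=pickle.load(open("end.pkl","rb"));o=pickle.load(open("side7.pkl","rb"));t0=pickle.load(open("top0.pkl","rb"))["color"];s0=pickle.load(open("side0.pkl","rb"))["color"]
def m(A,B,u,v,h=12):
    r=cv2.matchTemplate(B[v-h-6:v+h+6,u-h-6:u+h+6],A[v-h:v+h,u-h:u+h],cv2.TM_CCOEFF_NORMED);_,x,_,l=cv2.minMaxLoc(r);return round(x,3),(l[0]-6,l[1]-6)
print("cap side",m(o["color"],new["color"],342,217),"dish side",m(s0,new["color"],240,335,18))
t7=pickle.load(open("top7.pkl","rb"))["color"]
t2,t3=[pickle.load(open(f"top{i}.pkl","rb"))["color"] for i in(2,3)]
print("right lid",m(t2,top["color"],430,195,20),"left case/lid",m(t3,top["color"],170,205,20),"short cart",m(t3,top["color"],170,235,12))
print("F",manip.get_obs()["force"].round(1),manip.get_obs()["joint_vel"].round(3));order.close_job()
```

```text
cap side (0.908, (0, 0)) dish side (0.999, (0, 0))
right lid (0.526, (0, 0)) left case/lid (0.991, (0, 0)) short cart (0.998, (0, 0))
F [-0.1  0.1  0.7] [-0.009  0.022  0.003  0.004 -0.005  0.006 -0.   ]
the job is handed in; nothing more can be done
```

The job is handed in at about 40 s of the 72 s. The long cartridge stands cap up in the pump bay, let go, with the keeper bar snapped shut.

**What I did**
- I lifted both lids to about 96° and left them standing.
- I compared the cartridges: the right case held the long one (body about 84 mm), the left the short one (about 57 mm).
- I laid the long cartridge on the open bench and let go. I then took a new hold with the tool tilted 45°, swung it upright and lowered it in small steps until the bay floor pushed back (about 4 N).
- I pushed the bar shut: about 8 N over the plunger, a drop as it snapped in, then a firm stop at the expected shut position.

**Last checks**
- **Bar:** the brightness along its old open position changed in both cameras. In the top camera the closed line changed too. I had used up my pictures, so I did not see it shut by eye.
- **Cartridge:** its cap had not moved in the side view after the bar was shut (match 0.91).
- **Left case:** its lid and the short cartridge were unmoved (0.99 and above).
- **Bystanders:** seven of the eight showed no shift in the top view. The dish gave a weak match there (0.82, 1 px shift), but a clean one in the side view (0.999, no shift).
- **Right lid:** its match against the earlier picture was weak (0.53, no shift). I put that down to the cartridge being gone and changed shadows, but did not confirm it.

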